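Draw the long filter cartridge out of the purifier's hatch

TASK

Get the used filter out of the small water purifier: first push its open side door fully shut, until it seats on its catch, then grip the white cartridge lying under the top hatch, tilt it blue end up (it is too long to come out level) and draw it out through the hatch blue end first, without forcing it against the housing. Finish while holding the cartridge still in the air above the purifier, all of it at least 5 cm clear of the purifier's top, with the door still shut; nothing is put down or let go. Leave the other things on the counter where they are.

Things in the scene. Friction and masses are not known exactly. Their poses are not given: they have to be found in the camera images.
- purifier: Low brown water purifier with a grey top, fixed: 340 mm long (its x), 190 mm wide (its y), 125 mm high. Origin: centre of its underside; z up. Top panel 6 mm thick, walls 8 mm, inner floor 6 mm above the counter. The hatch is a hole in its top; the top is closed beyond it at both ends (wide at -x, where the display is). The door is on its -y side.
- hatch (a point): Centre of the hatch, at the level of the purifier's top (125 mm above the counter; purifier x = +52.5 mm, y = 0). The hatch is a rectangle from x = -45 to +150 mm and y = -66 to +66 mm in the purifier's frame.
- cradle (a point): Middle of the shelf of the dark cradle nearer the display: purifier x = -25 mm, y = 0, 77 mm above the counter. A like cradle stands at x = +108. Each is 12 mm thick along x and 60 mm wide, with 9 mm high cheeks 44 mm apart beside the cartridge. The cartridge lies level on both; elsewhere under it the box is empty down to the inner floor.
- door (a joint): Angle of the purifier's cream side door, rad: 0 = shut and seated, growing as it swings out from the -y side (starts 0.5 to 0.9). Upright hinge, almost free; the door stays where it is left. Over the last 0.07 rad a sprung roller catch at the free edge resists with up to about 8 N, then snaps it home and keeps it shut.
- door_hinge (a point): On the door's hinge axis: purifier x = -100, y = -96 mm, 60 mm above the counter. The door is a flat panel 200 mm long from the hinge, 104 mm high (8 to 112 mm above the counter), 12 mm thick, its outer face 12 mm outside the hinge axis; shut, it runs from the hinge along the purifier's +x. No handle: push on the outer face.
- door_edge (a point): Outer face of the door at its free edge, half-way up (60 mm above the counter), 200 mm along the door from the hinge.
- cart_center (a point): Centre of the white filter cartridge: loose cylinder, 36 mm across, 240 mm long plus a 24 mm wide, 20 mm long spigot on each end (280 mm in all), about 0.16 kg. Starts level along the purifier's x, axis 95 mm above the counter, blue end to +x under the hatch, grey end hidden under the closed top. Site x axis: along it to the blue end; y across, z up at start.
- cart_head (a point): Centre of the end face of the blue spigot, 140 mm from the cartridge's centre.
- cart_tail (a point): Centre of the end face of the grey spigot, 140 mm from the cartridge's centre.
- jug: Amber glass jar with a wooden lid, 90 mm wide, 150 mm high; bystander. Origin: centre of its underside.
- mug: Blue mug, 80 mm wide, 95 mm high; bystander. Origin: centre of its underside.
- spare_a: Standing white spare filter, 56 mm wide, 160 mm high; bystander. Origin: centre of its underside.
- spare_b: A second standing spare filter of the same size; bystander. Origin: centre of its underside.
- wrench: Steel wrench, 180 mm long, lying flat; bystander.
- bowl: White bowl, 130 mm wide, 55 mm high; bystander. Origin: centre of its underside.
- soap: Green bottle, 60 mm wide, 170 mm high; bystander. Origin: centre of its underside.

How it is judged:
On the way, in this order (a step that is already met when the one before it is completed fails the run):
1. the side door is shut and seated on its catch, with the cartridge still lying inside (value of joint door below 0.02 rad and z of cart_head in the frame of purifier below 0.12 m), for 0.3 s.
2. the cartridge is on its way through the hatch on a slant: blue end above the top, grey end still under it (value of joint door below 0.02 rad and z of cart_head in the frame of purifier above 0.135 m and z of cart_tail in the frame of purifier below 0.115 m), for 0.1 s.
At the end, for the whole second after the job is handed in: Door shut (under 0.02 rad); both cartridge ends over 45 mm above the purifier's top, centre within 300 mm of the hatch seen from above; carried by the fingers (over 1 N), not touching the purifier, still (under 0.05 m/s); no bystander moved over 30 mm (value of joint door below 0.02 rad and z of each of cart_head, cart_tail in the frame of purifier above 0.17 m and horizontal distance between cart_center and hatch below 0.3 m and contact force between cartridge and the fingers above 1 N and contact force between cartridge and purifier below 0.2 N and linear speed of cartridge below 0.05 m/s and not (distance of jug from where it was at the start of the episode above 0.03 m) and not (distance of mug from where it was at the start of the episode above 0.03 m) and not (distance of spare_a from where it was at the start of the episode above 0.03 m) and not (distance of spare_b from where it was at the start of the episode above 0.03 m) and not (distance of wrench from where it was at the start of the episode above 0.03 m) and not (distance of bowl from where it was at the start of the episode above 0.03 m) and not (distance of soap from where it was at the start of the episode above 0.03 m)); the arm keeps its last pose, push and grip.
It fails at once if a bystander was pushed more than 30 mm (distance of any of jug, mug, spare_a, spare_b, wrench, bowl, soap from where it was at the start of the episode above 0.03 m).
It fails at once if the cartridge was forced against the purifier with more than 40 N (contact force between cartridge and purifier above 40 N).
It also fails if it takes over 51 s, if anything falls off the work surface, if the arm or the gripper's body presses on something with over 40 N, if the wrist force passes 120 N, or if a joint passes its speed limit or range.

ROBOT

A 7-joint arm with a two-finger parallel gripper is mounted at the origin on the work surface. World frame = base frame: x ahead of the robot, y to its left, z up, the work surface at z = 0. Lengths are in m, angles in rad, forces in N, time in s.
With the tool pointing down it reaches from about 0.425 to 0.875 m from the base axis. Payload 9.9 kg.
Tool frame: the origin (TCP) lies on the centre line of the jaws, within the pads' length; the fingertips stand 19 mm ahead of it and the grasp point (between the pads) is the TCP; z points along the fingers, y is the line along which they close (so a half turn about z gives the same grasp; the last joint's range is limited). The gripper opens to 85 mm and grips with 20 to 120 N. Pads are 22 mm wide; open, the fingers measure 114 mm over their backs; the gripper's body (76 mm by 85 mm) begins 54 mm behind the grasp point. The pads swing forward as they close: fully open they stand 13 mm farther back than shut.
Start: joints at [1.246, 0.576, 0.025, 1.437, -0.015, 1.129, -0.057], TCP at [0.161, -0.656, 0.25] pointing down, gripper open.
Joint ranges: [-2.76, 2.76], [-0.34, 2.15], [-1.52, 1.57], [0.19, 2.46], [-1.09, 4.23], [0.17, 1.99], [-2.82, 2.82]. Speed limits (rad/s): [2.22, 2.22, 3.01, 3.01, 3.14, 3.14, 3.14].

INTERFACE

Orientations are given as a rotation vector (axis times angle).
In Python, from rig import ctrl gives the robot as it stands.
- The arm moves only by the shell command python3 -m jog 'ROWS' [FORCE]. ROWS is a JSON object of lists of equal length, an entry for each row: "grip": the closure, from 0 (fully open) to 1 (shut); "travel": the shift along the tool's x, y, z in mm, a list of three; "yaw": the turn about the tool's z in rad. A call has exactly 10 rows; each row is the pose to reach, as a shift and turn from the pose commanded when the call began, along the tool's axes at that moment; what a row does not reach only later rows make up. A row lasts 1/8 s, in which the tool goes at most 62.5 mm and 10.7 degrees, less where a joint would pass 70% of its speed; a pose out of reach is approached as far as the arm can. A call with a gripper value outside its range is refused whole. The fingers move at their own pace and stop on an object; FORCE is the grip in N (left out, the last holds). Time passes only in rows, so rows that repeat a pose let the fingers close, or fill a call up. It gives the time, the measured TCP pose, the force, the opening and the grip force at its end, in the units of the state.
- ctrl.observe(): the state, without advancing time (a new reading comes with each control period).
- ctrl.camera(name): name is "scene" or "top" or "wrist"; returns the picture (420x560x3 uint8, red, green, blue); there is no depth.
- ctrl.camera_model(name): a dict with "vertical_fov" (degrees; the focal length in pixels is half the picture's height over the tangent of half this angle, whatever the lens; pixels are square), "cx", "cy" (the principal point, pixels), "k1" (the pictures are not rectified: a ray, as slopes to the right and down, at radius r is drawn at 1 + k1 r^2 times it, then the intrinsics apply), "R" (3x3) and "t" (3): a world point X has camera coordinates R X + t; the wrist camera has in their place "tool_from_camera" (4x4, takes a point from camera to tool coordinates, whose origin is the TCP and whose axes are the flange's). Camera axes: x right, y down, z forward; pixel columns grow to the right and rows downward; lengths in m; the calibration is good to about 2 mm. A picture is of the moment at which its call begins: read the wrist's pose just before it. camera_model takes no time and is no camera call.
- ctrl.close_job(): hands the job in; it is judged then, once.
The state is a dict: "time": time; "qpos": joint angles; "joint_vel": joint speeds; "effort": joint torques, N m; "eef_pos": TCP position; "ee_rot": TCP orientation; "wrist_force": force on the tool from outside, world axes, zero at the start; "moment": the same for the moment, N m; "opening": finger opening in m; "grasp_force": force on a finger pad.
Only numpy, scipy, OpenCV 4.12 (cv2) and the standard library are available. Lean on these libraries where they do the work, as an engineer would, in place of code of your own. Each camera call takes 0.05 s, during which the arm holds its last target. There are 200 camera calls.

## Working session

There is one attempt and no reset: what is moved stays moved. The work goes in short steps, Python scripts to look and compute and a shell command to move; the robot and the scene stay as the last step left them, time stands still between calls to the robot, and variables do not carry over. Pictures are saved under pics/ and viewed, at most 13 in all, crops included, and the job is handed in when it is done.

```bash
mkdir -p pics; ls; python3 - <<'E'
from rig import ctrl
import cv2
o=ctrl.observe();print(o)
for n in("scene","top"):
    cv2.imwrite(f"pics/{n}0.png",ctrl.camera(n)[:,:,::-1]);print(n,ctrl.camera_model(n))
print(ctrl.camera_model("wrist"))
E
```

```text
pics
{'time': 0.0, 'qpos': array([ 1.24618557,  0.57654958,  0.02486043,  1.4379453 , -0.01499959,
        1.12900807, -0.05653527]), 'joint_vel': array([ 5.15160971e-06,  6.00309450e-05,  5.74691464e-04, -2.30996695e-04,
        1.24295522e-03, -2.14951773e-04,  5.53557399e-04]), 'effort': array([-1.34008351e-03, -7.65750146e+01,  2.24982776e+00, -2.85960227e+01,
        1.51349965e-02,  1.27608443e-02,  5.45638773e-05]), 'eef_pos': array([ 0.16087124, -0.6550926 ,  0.24941811]), 'ee_rot': array([-3.11716476e+00, -3.77123682e-01,  4.81457018e-04]), 'wrist_force': array([-0.23160437,  1.32424554,  0.43155413]), 'moment': array([-0.00537484,  0.0272445 ,  0.02631072]), 'grasp_force': 0.0, 'opening': 0.08502066766285288}
scene {'vertical_fov': 55.50301721875672, 'cx': 279.49777663224154, 'cy': 207.30295747215868, 'k1': -0.009497595346821121, 'R': array([[ 0.70629583,  0.70791151, -0.00273915],
       [ 0.57027501, -0.57125752, -0.59029761],
       [-0.41944323,  0.41536267, -0.80718104]]), 't': array([-0.37837508, -0.2859739 ,  1.70670876])}
top {'vertical_fov': 52.28094180485768, 'cx': 278.958328586295, 'cy': 212.25191905713308, 'k1': 0.019966140161363485, 'R': array([[-0.01189203, -0.99992815,  0.00150511],
       [-0.98134446,  0.01138213, -0.19192057],
       [ 0.19188965, -0.00375935, -0.98140931]]), 't': array([-0.00377279,  0.57616064,  1.37635616])}
{'vertical_fov': 71.06924784434048, 'cx': 279.63191727802814, 'cy': 211.15054460022398, 'k1': -0.06040943424062243, 'tool_from_camera': array([[-1.60431022e-04, -9.63401713e-01, -2.68061772e-01,
         6.78220878e-02],
       [ 9.99999846e-01, -2.97150495e-04,  4.69460072e-04,
         7.51448383e-04],
       [-5.31933325e-04, -2.68061655e-01,  9.63401612e-01,
        -1.24397803e-01],
       [ 0.00000000e+00,  0.00000000e+00,  0.00000000e+00,
         1.00000000e+00]])}
```

View pics/top0.png

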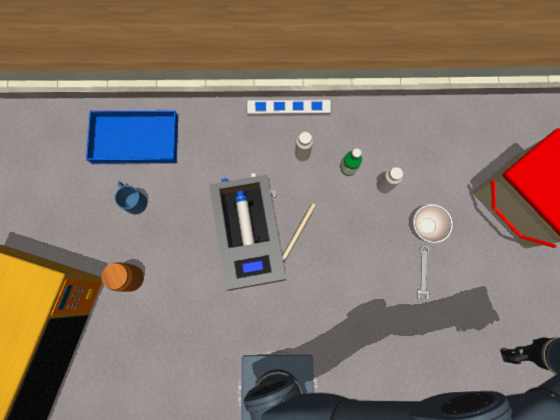

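View pics/scene0.png

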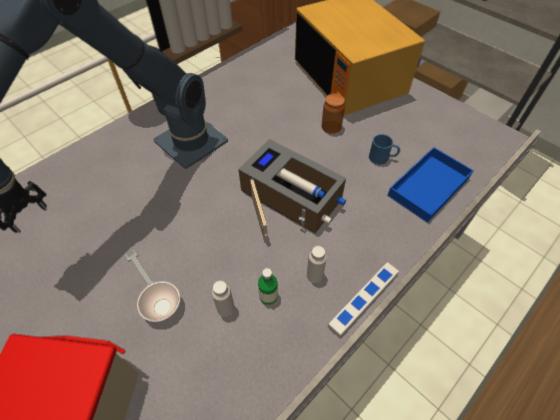

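The top view shows the purifier with its top's corners near (210,183), (270,176), (285,280) and (228,290). The display is on the robot's side, so purifier +x points away from the robot. The door runs from (285,258) to (314,205), and the cartridge is at (243,218) with its blue end at (240,197). The scene view agrees, and the spares and soap are far enough to the right.

```bash
cat > h.py <<'E'
import numpy as np, cv2
from rig import ctrl
from scipy.spatial.transform import Rotation as Rn
def ray(name,uv,pose=None):
    m=ctrl.camera_model(name); f=210/np.tan(np.radians(m["vertical_fov"]/2))
    d=(np.array(uv,float)-[m["cx"],m["cy"]])/f; s=d.copy()
    for _ in range(10): s=d/(1+m["k1"]*(s@s))
    c=np.array([*s,1.])
    if name=="wrist":
        T=m["tool_from_camera"]; p,R=pose
        return R@T[:3,3]+p, R@(T[:3,:3]@c)
    return -m["R"].T@m["t"], m["R"].T@c
def onz(name,uv,z,pose=None):
    o,d=ray(name,uv,pose); return o+d*(z-o[2])/d[2]
def pose():
    o=ctrl.observe(); return o["eef_pos"],Rn.from_rotvec(o["ee_rot"]).as_matrix()
E
python3 - <<'E'
from h import *
im=cv2.imread("pics/top0.png"); hsv=cv2.cvtColor(im,cv2.COLOR_BGR2HSV)
cv2.imwrite("pics/top0c.png",cv2.resize(im[160:300,195:335],None,fx=4.2,fy=4.2,interpolation=cv2.INTER_CUBIC))
for p in [(220,220),(262,190),(276,262),(300,150),(200,230),(300,230),(245,220),(240,195),(252,267),(225,210)]: print(p,im[p[1],p[0]],hsv[p[1],p[0]])
def cont(mask,box):
    m=np.zeros_like(mask);x0,y0,x1,y1=box;m[y0:y1,x0:x1]=mask[y0:y1,x0:x1]
    c=max(cv2.findContours(m,0,1)[0],key=cv2.contourArea);return c
B=(195,165,330,300)
for n,lo,hi,z in [("door",(15,40,120),(35,140,255),.112),("blueend",(100,120,60),(125,255,255),.1),("disp",(110,120,60),(130,255,255),.125)]:
    b=dict(door=(275,195,325,270),blueend=(232,186,252,208),disp=(232,250,275,285))[n]
    c=cont(cv2.inRange(hsv,lo,hi),b);r=cv2.minAreaRect(c)
    print(n,cv2.contourArea(c),[ (q.round(),onz("top",q,z).round(4)) for q in cv2.boxPoints(r)],onz("top",r[0],z))
E
```

```text
(220, 220) [132 137 136] [ 36   9 137]
(262, 190) [129 132 131] [ 40   6 132]
(276, 262) [143 147 145] [ 45   7 147]
(300, 150) [ 91  98 105] [ 15  34 105]
(200, 230) [140 142 150] [  6  17 150]
(300, 230) [164 212 228] [ 23  72 228]
(245, 220) [219 229 233] [ 21  15 233]
(240, 195) [212 105  34] [108 214 212]
(252, 267) [244  91  62] [115 190 244]
(225, 210) [20 22 21] [45 23 22]
door 246.5 [(array([282., 255.], dtype=float32), array([ 0.428 , -0.0191,  0.112 ])), (array([312., 202.], dtype=float32), array([ 0.5983, -0.1167,  0.112 ])), (array([316., 204.], dtype=float32), array([ 0.5901, -0.1308,  0.112 ])), (array([287., 257.], dtype=float32), array([ 0.4201, -0.0329,  0.112 ]))] [ 0.50807213 -0.07429469  0.112     ]
blueend 75.5 [(array([234., 191.], dtype=float32), array([0.6389, 0.1358, 0.1   ])), (array([246., 190.], dtype=float32), array([0.6429, 0.097 , 0.1   ])), (array([247., 200.], dtype=float32), array([0.6093, 0.0933, 0.1   ])), (array([235., 201.], dtype=float32), array([0.6054, 0.1319, 0.1   ]))] [0.62407886 0.11448777 0.1       ]
disp 184.5 [(array([241., 263.], dtype=float32), array([0.4038, 0.1092, 0.125 ])), (array([262., 259.], dtype=float32), array([0.4136, 0.0452, 0.125 ])), (array([263., 269.], dtype=float32), array([0.3825, 0.0401, 0.125 ])), (array([243., 273.], dtype=float32), array([0.3727, 0.1038, 0.125 ]))] [0.39312711 0.0745927  0.125     ]
```

View pics/top0c.png

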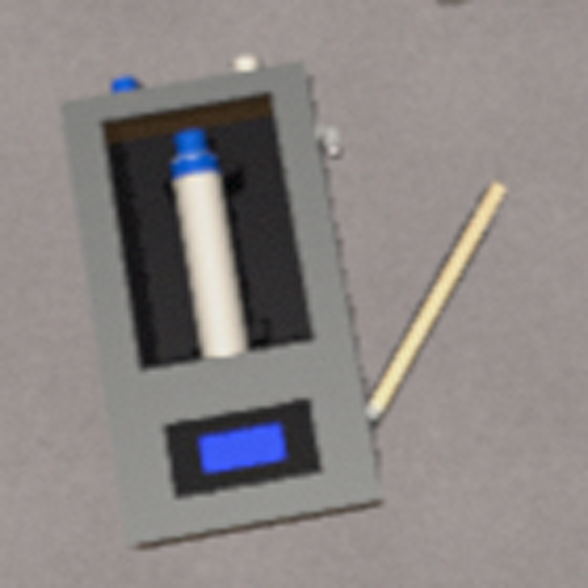

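The crop shows the top's corners at (63,103), (302,64), (382,500) and (135,545). The hatch corners are at (103,122), (272,94), (313,338) and (142,368), the door's outer free edge is near (506,188), and the blue end's tip is at (189,130).

```bash
python3 - <<'E'
from h import *
C=lambda p:(np.array(p)+.5)/4.2-.5+[195,160]
pts={(170,95):(63,103),(170,-95):(302,64),(-170,-95):(382,500),(-170,95):(135,545),(150,66):(103,122),(150,-66):(272,94),(-45,-66):(313,338),(-45,66):(142,368)}
W=np.array([onz("top",C(v),.125)[:2] for v in pts.values()]);P=np.array(list(pts))/1000.
# rigid fit
Pm,Wm=P.mean(0),W.mean(0);U,S,Vt=np.linalg.svd((P-Pm).T@(W-Wm));R=(U@Vt).T
t=Wm-R@Pm;th=np.arctan2(R[1,0],R[0,0]);print("purifier",t,th,"scale",np.sqrt(((W-Wm)**2).sum()/((P-Pm)**2).sum()))
print("res mm",((W-(P@R.T+t))*1000).round(1).tolist())
w2p=lambda w:(R.T@(np.array(w)-t)).round(4)
for n,p,z in [("door outer free",(506,188),.112),("door inner free",(490,181),.112),("door hinge-ish",(372,412),.112),("head tip",(189,128),.100),("white/blue",(198,178),.113),("white hid",(222,355),.113)]:
    w=onz("top",C(p),z)[:2];print(n,w.round(4),"pur",w2p(w))
np.save("pur.npy",[*t,th])
E
```

```text
purifier [0.50556471 0.09170759] 0.16770730563357195 scale 0.9893275669532203
res mm [[0.1, -1.8], [-2.7, 2.1], [-0.4, 2.1], [1.0, -4.1], [-0.4, -0.7], [-1.8, 0.0], [1.6, 2.5], [2.6, -0.1]]
door outer free [ 0.5896 -0.1272] pur [ 0.0463 -0.2298]
door inner free [ 0.5952 -0.115 ] pur [ 0.0539 -0.2188]
door hinge-ish [ 0.4192 -0.0219] pur [-0.1042 -0.0976]
head tip [0.6428 0.1175] pur [0.1397 0.0025]
white/blue [0.6    0.1092] pur [0.096  0.0015]
white hid [0.4633 0.0905] pur [-0.0419  0.0059]
```

```bash
cat >> h.py <<'E'
t0x,t0y,th=np.load("pur.npy")
Rp=Rn.from_euler("z",th).as_matrix(); tp=np.array([t0x,t0y,0])
def cur():
    p,R=pose(); return (Rp.T@(p-tp)*1000).round(1)
def to(*tgts):
    """tool-axis shifts (mm) to purifier-frame targets (mm), and yaw to align tool y with purifier y"""
    p,R=pose(); o=ctrl.observe()
    print("t",round(o["time"],2),"pur",cur(),"F",(Rp.T@o["wrist_force"]).round(1),"open",round(o["opening"],4),"grasp",round(o["grasp_force"],1))
    a=th-np.arctan2(R[1,0],R[0,0]); a=(a+np.pi/2)%np.pi-np.pi/2
    print("yaw",round(-a,4),"tilt",R[:,2].round(3))
    for g in tgts: print(g,(R.T@(Rp@(np.array(g)/1000)+tp-p)*1000).round(1))
E
python3 -c "
from h import *
to((1,-255,250),(1,-255,90))"
```

```text
t 0.1 pur [-464.5 -678.9  249.5] F [-0.2  0.1  0.2] open 0.0854 grasp 0.0
yaw 0.0731 tilt [-0.     0.001 -1.   ]
(1, -255, 250) [ 4.952e+02 -3.887e+02  1.000e-01]
(1, -255, 90) [ 495.2 -388.5  160.1]
```

```bash
python3 -m jog '{"grip":[1,1,1,1,1,1,1,1,1,1],"travel":[[49,-38,0],[98,-77,0],[147,-115,0],[196,-154,0],[245,-192,0],[294,-231,0],[343,-270,0],[392,-308,0],[441,-347,0],[490,-385,0]],"yaw":[0,0,0.02,0.04,0.06,0.073,0.073,0.073,0.073,0.073]}' 20; python3 -c "
from h import *
cv2.imwrite('pics/w1.png',ctrl.camera('wrist')[:,:,::-1])
to((1,-255,90),(75,-122,90))"
```

```text
time: 1.35
eef_pos: [0.5459, -0.1631, 0.2502]
ee_rot: [3.13, 0.263, -0.0]
wrist_force: [-0.0, -0.2, -0.3]
opening: -0.0003
grasp_force: 0.0
t 1.4 pur [   4.2 -249.4  250. ] F [7.5 6.4 0.6] open 0.0003 grasp 0.0
yaw 0.0101 tilt [ 0.003  0.005 -1.   ]
(1, -255, 90) [ -3.9   6.3 160. ]
(75, -122, 90) [  71.5 -125.9  160.9]
```

View pics/w1.png

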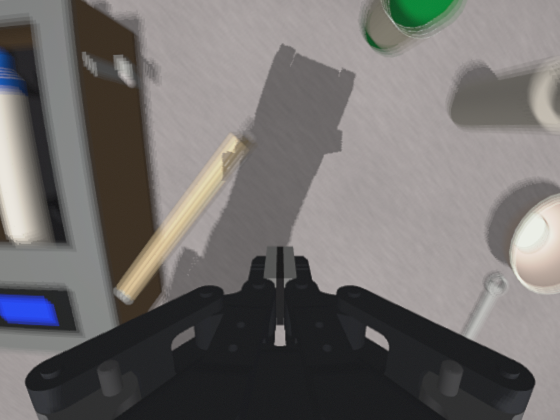

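The picture shows the shut fingers, with the tip near (280,255). The door lies from (125,295) to (240,145), left of the tool, and the wide knuckle links stretch along tool y. I'll turn a quarter so the narrow side of the fingers pushes the door, then go down.

```bash
python3 -m jog '{"grip":[1,1,1,1,1,1,1,1,1,1],"travel":[[-2,4,0],[-4,8,0],[-4,8,0],[-4,8,10],[-4,8,30],[-4,8,60],[-4,8,90],[-4,8,120],[-4,8,145],[-4,8,155]],"yaw":[-0.17,-0.34,-0.51,-0.68,-0.85,-1.02,-1.19,-1.36,-1.53,-1.56]}'; python3 -c "
from h import *
to((1,-255,95),(75,-145,95),(75,-119,95)); print(ctrl.observe()['qpos'])"
```

```text
time: 2.65
eef_pos: [0.5413, -0.1735, 0.0937]
ee_rot: [-2.039, -2.387, 0.001]
wrist_force: [0.0, 0.1, -0.4]
opening: -0.0
grasp_force: 0.0
t 2.65 pur [  -9.  -267.5   93.7] F [ 0.1  0.  -0.4] open -0.0 grasp 0.0
yaw 1.5603 tilt [-0.003  0.001 -1.   ]
(1, -255, 95) [12.6  9.9 -1.3]
(75, -145, 95) [123.4  82.7  -1.3]
(75, -119, 95) [149.4  82.4  -1.3]
[ 0.49479898  0.62782442 -0.41112633  1.88712248  0.36992932  0.70448916
  0.02484758]
```

```bash
python3 -m jog '{"grip":[1,1,1,1,1,1,1,1,1,1],"travel":[[12,10,-1],[26,20,-1],[40,30,-1],[54,40,-1],[68,50,-1],[82,60,-1],[96,70,-1],[110,80,-1],[118,83,-1],[123,83,-1]],"yaw":[0,0,0,0,0,0,0,0,0,0]}'; python3 -c "
from h import *
cv2.imwrite('pics/w2.png',ctrl.camera('wrist')[:,:,::-1])
to((75,-119,95))"
```

```text
time: 3.9
eef_pos: [0.6052, -0.0384, 0.0962]
ee_rot: [2.04, 2.389, -0.0]
wrist_force: [0.6, -0.4, 0.1]
opening: -0.0002
grasp_force: 0.2
t 3.95 pur [  76.3 -144.4   96.3] F [ 0.   0.8 -0.2] open -0.0001 grasp 0.0
yaw 1.5607 tilt [-0.  0. -1.]
(75, -119, 95) [25.4 -1.6  1.3]
```

View pics/w2.png

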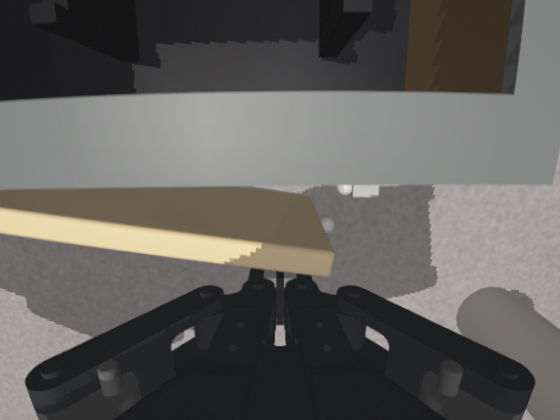

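The door is now near shut: its free edge is at (330,262), the fingers touch it at (280,262), and the catch is at (345,188). I'll press on slowly.

```bash
python3 -m jog '{"grip":[1,1,1,1,1,1,1,1,1,1],"travel":[[4,0,0],[8,0,0],[11,0,0],[14,0,0],[16,0,0],[18,0,0],[20,0,0],[22,0,0],[24,0,0],[24,0,0]],"yaw":[0,0,0,0,0,0,0,0,0,0]}'; python3 -c "
from h import *
to((75,-119,95))"
```

```text
time: 5.2
eef_pos: [0.601, -0.0144, 0.0962]
ee_rot: [-2.039, -2.389, 0.0]
wrist_force: [0.0, -0.2, -0.6]
opening: 0.0002
grasp_force: 0.0
t 5.2 pur [  76.4 -120.5   96.2] F [ 0.  -0.2 -0.6] open 0.0002 grasp 0.0
yaw 1.5609 tilt [-0.001  0.001 -1.   ]
(75, -119, 95) [ 1.5 -1.4  1.2]
```

```bash
python3 -c "
from h import *
cv2.imwrite('pics/w3.png',ctrl.camera('wrist')[:,:,::-1])"
```

```text
(no output)
```

View pics/w3.png

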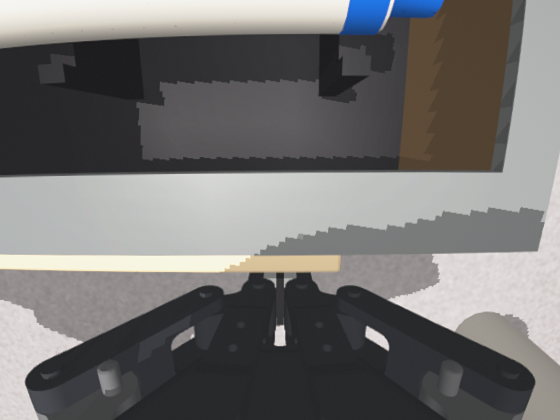

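The door now looks shut or nearly so. Its outer top edge runs from about (20,272) to (335,271), against the purifier's edge at (20,257) to (530,251). I'll measure the angle between the two edges.

```bash
python3 - <<'E'
from h import *
im=cv2.imread("pics/w3.png").astype(int);P=pose()
cream=((im[:,:,2]-im[:,:,0])>22)&(im[:,:,2]>150)
E=[];T=[]
for u in range(15,330,5):
    v=np.where(cream[245:285,u])[0]
    if len(v)>4: E.append((Rp.T@(onz("wrist",(u,245+v.max()+.5),.112,P)-tp))[:2]*1000); T.append((Rp.T@(onz("wrist",(u,245+v.min()-.5),.125,P)-tp))[:2]*1000)
for A in(E,T):
    A=np.array(A);k=np.polyfit(A[:,0],A[:,1],1);print(len(A),"slope",k[0].round(4),"y@x=-80,75",np.polyval(k,[-80,75]).round(1),A[[0,-1]].round(1).tolist())
E
```

```text
47 slope -0.0047 y@x=-80,75 [-108.8 -109.5] [[-38.0, -108.9], [95.1, -109.6]]
47 slope -0.0018 y@x=-80,75 [-95.8 -96. ] [[-22.4, -96.1], [92.7, -96.2]]
```

The slope between them is about 0.003 rad, with the face at y ≈ -109 mm, so the door is seated. I'll press 2 mm more to be sure, then back off, rise and move over the hatch.

```bash
python3 -m jog '{"grip":[1,1,1,1,0.5,0.5,0.5,0.5,0.5,0.5],"travel":[[2,0,0],[2,0,0],[-18,0,0],[-25,0,-40],[-25,0,-95],[10,0,-140],[60,2,-140],[110,4,-140],[122,6,-140],[122,6,-140]],"yaw":[0,0,0,0,0,0.1,0.28,0.46,0.64,0.82]}'; python3 -m jog '{"grip":[0.2,0.2,0.2,0.2,0.2,0.2,0.2,0.2,0.2,0.2],"travel":[[0,0,0],[0,0,0],[0,0,0],[0,0,0],[0,0,0],[0,0,0],[0,0,0],[0,0,0],[0,0,0],[0,0,0]],"yaw":[0.18,0.36,0.54,0.72,0.74,0.74,0.74,0.74,0.74,0.74]}'; python3 -c "
from h import *
to((82,2,95))
cv2.imwrite('pics/w4.png',ctrl.camera('wrist')[:,:,::-1])"
```

```text
time: 6.5
eef_pos: [0.5885, 0.1066, 0.2364]
ee_rot: [-2.826, -1.371, -0.0]
wrist_force: [0.4, 0.1, -0.2]
opening: 0.0427
grasp_force: 0.0
time: 7.75
eef_pos: [0.5883, 0.1063, 0.2363]
ee_rot: [-3.13, -0.264, 0.0]
wrist_force: [0.2, -0.1, -0.1]
opening: 0.0685
grasp_force: 0.0
t 7.75 pur [ 84.    0.5 236.3] F [ 0.2 -0.1 -0.1] open 0.0685 grasp 0.0
yaw 0.0004 tilt [-0.  0. -1.]
(82, 2, 95) [ -2.   -1.5 141.3]
```

View pics/w4.png

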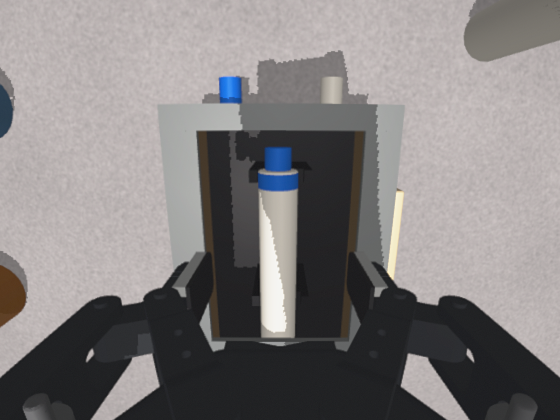

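The cartridge lies under the hatch from (279,149) at the blue tip to (279,335), centred between the pads. The hatch edges are at (197,131) and (365,131). The door is the cream strip at the right, (398,190) to (388,290).

```bash
python3 - <<'E'
from h import *
im=cv2.imread("pics/w4.png");hsv=cv2.cvtColor(im,cv2.COLOR_BGR2HSV);P=pose()
f=lambda uv,z:(Rp.T@(onz("wrist",uv,z,P)-tp))[:2].round(4)*1000
for n,uv,z in[("head top",(278.5,148),.107),("ring L",(258.5,180),.095),("ring R",(298.5,180),.095),("bodyL",(260,280),.095),("bodyR",(297,280),.095),("white/blue",(279,190),.113),("hatch TL",(197,131),.125),("hatch TR",(365,131),.125),("top TL",(159,105),.125),("top TR",(404,105),.125),("hatch bot",(279,340),.125)]: print(n,f(uv,z))
i=im.astype(int);c=((i[:,:,2]-i[:,:,0])>25)&(i[:,:,2]>150)
A=[]
for v in range(195,270,5):
    u=np.where(c[v,380:420])[0]
    if len(u): A.append(f((380+u.max()+.5,v),.112))
A=np.array(A);print("door slope",np.polyfit(A[:,0],A[:,1],1).round(4),A[[0,-1]].tolist())
E
```

```text
head top [136.8   0.7]
ring L [107.4  19. ]
ring R [107.4 -17.5]
bodyL [ 5.9 19.4]
bodyR [  6.  -17.8]
white/blue [101.8   0.2]
hatch TL [151.2  64.2]
hatch TR [151.2 -66.9]
top TL [171.   92.5]
top TR [171.1 -96. ]
hatch bot [-42.2   0.3]
door slope [-1.800000e-03 -1.085598e+02] [[97.3, -108.60000000000001], [30.3, -108.89999999999999]]
```

The door slope is 0.002 rad, so it is shut. The cartridge axis is at y ≈ 0.7 mm and the head at x ≈ 137 mm. I'll grip at x = 80 mm.

```bash
python3 -m jog '{"grip":[0.2,0.2,0.2,0.2,0.2,0.2,0.2,0.2,0.2,0.2],"travel":[[-2,0,20],[-4,0,45],[-4,0,70],[-4,0,95],[-4,0,115],[-4,0,130],[-4,0,138],[-4,0,141],[-4,0,141],[-4,0,141]],"yaw":[0,0,0,0,0,0,0,0,0,0]}' 20;  python3 -m jog '{"grip":[0.6,0.8,1,1,1,1,1,1,1,1],"travel":[[0,0,0],[0,0,0],[0,0,0],[0,0,0],[0,0,0],[0,0,0],[0,0,0],[0,0,0],[0,0,0],[0,0,0]],"yaw":[0,0,0,0,0,0,0,0,0,0]}' 20; python3 -c "
from h import *
to((52,2,175))"
```

```text
time: 9.05
eef_pos: [0.5847, 0.1057, 0.0959]
ee_rot: [-3.13, -0.263, -0.002]
wrist_force: [-0.9, -0.2, -0.2]
opening: 0.0682
grasp_force: 0.0
time: 10.3
eef_pos: [0.5845, 0.1057, 0.0956]
ee_rot: [-3.13, -0.263, -0.001]
wrist_force: [-1.0, 0.8, 5.7]
opening: 0.0353
grasp_force: 20.2
t 10.3 pur [80.1  0.6 95.6] F [-0.8  0.9  5.7] open 0.0353 grasp 20.2
yaw 0.0 tilt [ 0.  0. -1.]
(52, 2, 175) [-28.1  -1.4 -79.4]
```

```bash
python3 -m jog '{"grip":[1,1,1,1,1,1,1,1,1,1],"travel":[[0,0,-5],[-0.5,0,-10],[-1,0,-15],[-2,0,-20],[-3,0,-25],[-4,0,-30],[-5.5,0,-35],[-7,0,-40],[-7,0,-40],[-7,0,-40]],"yaw":[0,0,0,0,0,0,0,0,0,0]}' 20; python3 -c "
from h import *
to((52,2,175))
cv2.imwrite('pics/w5.png',ctrl.camera('wrist')[:,:,::-1])
cv2.imwrite('pics/s5.png',cv2.resize(ctrl.camera('scene')[110:250,210:370][:,:,::-1],None,fx=4,fy=4,interpolation=2))"
```

```text
time: 11.55
eef_pos: [0.5773, 0.1044, 0.1352]
ee_rot: [-3.131, -0.263, 0.0]
wrist_force: [-0.2, -0.4, -1.1]
opening: 0.035
grasp_force: 20.4
t 11.55 pur [ 72.9   0.6 135.2] F [-0.2 -0.3 -1.1] open 0.035 grasp 20.4
yaw 0.0001 tilt [-0. -0. -1.]
(52, 2, 175) [-20.9  -1.4 -39.8]
```

View pics/w5.png

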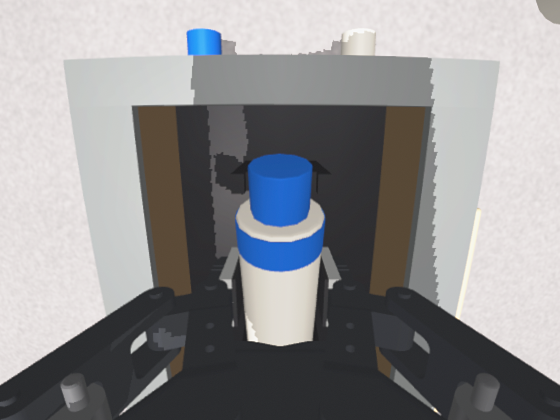

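The blue end has tilted up: its face is near (280,172) and the ring near (281,245), with hardly any force. I'll carry on to about 40°.

```bash
python3 -m jog '{"grip":[1,1,1,1,1,1,1,1,1,1],"travel":[[-2,0,-5],[-4,0,-10],[-6.5,0,-15],[-9,0,-20],[-12,0,-25],[-15,0,-29],[-18,0,-33],[-20,0,-36],[-20,0,-36],[-20,0,-36]],"yaw":[0,0,0,0,0,0,0,0,0,0]}' 20; python3 -c "
from h import *
to((177,1,278))
im=ctrl.camera('wrist')[:,:,::-1];P=pose()
cv2.imwrite('pics/w6.png',im)
hsv=cv2.cvtColor(im.copy(),cv2.COLOR_BGR2HSV);m=cv2.inRange(hsv,(100,120,40),(125,255,255));m[:110]=0;m[340:]=0
n,l,s,c=cv2.connectedComponentsWithStats(m);k=1+s[1:,4].argmax();print(s[k],c[k])
ys,xs=np.where(l==k);u=(xs.mean(),ys.min())
o,d=ray('wrist',u,P);o=Rp.T@(o-tp)*1000;d=Rp.T@d
q=cur();oo=o[[0,2]]-q[[0,2]];dd=d[[0,2]]
A=np.arange(0,80);e=[]
# upper rim of spigot end face (58 along, +-12 radial): angle whose point lies on the ray
for a in np.radians(A):
    e.append([abs(np.cross(np.array([58*np.cos(a)+s*12*np.sin(a),58*np.sin(a)-s*12*np.cos(a)])-oo,dd)/np.linalg.norm(dd)) for s in(1,-1)])
e=np.array(e);print('tilt if far rim lower/upper',A[e.argmin(0)],e.min(0))" 2>&1 | grep -v Deprec
```

```text
time: 12.9
eef_pos: [0.5576, 0.1011, 0.1712]
ee_rot: [3.131, 0.263, -0.001]
wrist_force: [1.2, 0.1, -2.4]
opening: 0.0353
grasp_force: 21.4
t 12.9 pur [ 52.9   0.5 171.2] F [ 1.2 -0.1 -2.4] open 0.0353 grasp 21.4
yaw 0.0 tilt [-0. -0. -1.]
(177, 1, 278) [ 124.1   -0.5 -106.8]
[ 243  168   75   89 5234] [279.74130684 210.55024838]
tilt if far rim lower/upper [34 10] [0.19154768 0.12188392]
```

View pics/w6.png

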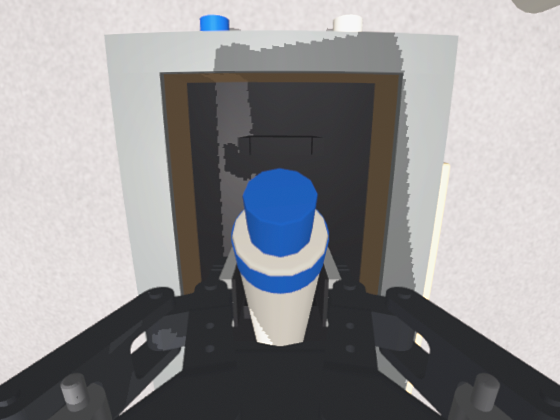

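The tilt is about 34° and the contact is light: the blue face is at (280,195), and there is about 1 N beyond the cartridge's own weight. Next I'll draw it out along its axis.

```bash
python3 -m jog '{"grip":[1,1,1,1,1,1,1,1,1,1],"travel":[[9,0,-7],[18,0,-15],[27,0,-22],[36,0,-29],[45,0,-37],[54,0,-44],[63,0,-51],[72,0,-59],[81,0,-66],[85,0,-70]],"yaw":[0,0,0,0,0,0,0,0,0,0]}' 20; python3 -m jog '{"grip":[1,1,1,1,1,1,1,1,1,1],"travel":[[6,0,-7],[12,0,-14],[18,0,-21],[24,0,-28],[30,0,-35],[36,0,-42],[40,0,-50],[40,0,-60],[40,0,-70],[40,0,-70]],"yaw":[0,0,0,0,0,0,0,0,0,0]}' 20; python3 -c "
from h import *
to((100,1,430))
print(ctrl.observe()['qpos'].round(2))
cv2.imwrite('pics/s7.png',cv2.resize(ctrl.camera('scene')[60:260,200:400][:,:,::-1],None,fx=3,fy=3,interpolation=2))"
```

```text
time: 14.2
eef_pos: [0.6422, 0.1154, 0.2418]
ee_rot: [-3.13, -0.263, -0.001]
wrist_force: [-1.1, 0.5, -2.4]
opening: 0.0353
grasp_force: 21.6
time: 15.45
eef_pos: [0.6812, 0.122, 0.3126]
ee_rot: [-3.13, -0.263, -0.003]
wrist_force: [-0.9, 0.4, -2.3]
opening: 0.0352
grasp_force: 21.6
t 15.45 pur [178.3   0.5 312.6] F [-0.8  0.5 -2.3] open 0.0352 grasp 21.6
yaw 0.0 tilt [ 0.002  0.    -1.   ]
(100, 1, 430) [ -78.    -0.5 -117.5]
[-0.22  0.56 -0.05  1.29  0.03  1.29 -1.67]
```

View pics/s7.png

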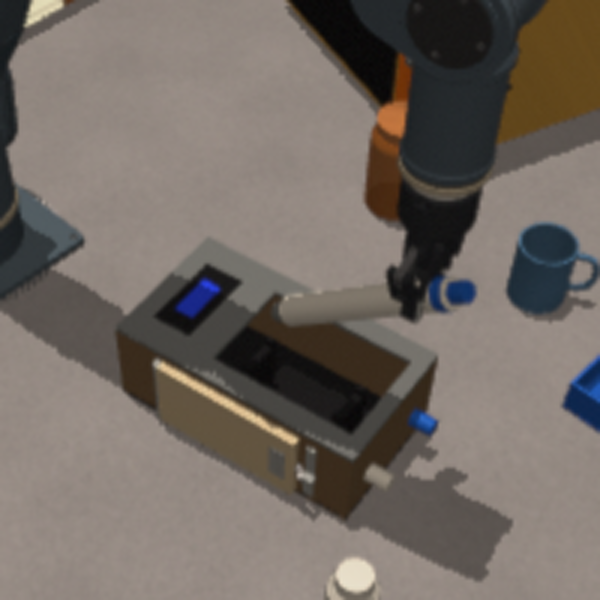

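The cartridge is out and hanging on a slant, with its blue end at (455,292) and its lower end at (285,308) above the hatch, and the door is shut. I'll firm up the grip, raise it well clear and let it settle.

```bash
python3 -m jog '{"grip":[1,1,1,1,1,1,1,1,1,1],"travel":[[0,0,0],[0,0,0],[0,0,-10],[-5,0,-25],[-12,0,-40],[-19,0,-55],[-26,0,-70],[-33,0,-85],[-38,0,-95],[-40,0,-100]],"yaw":[0,0,0,0,0,0,0,0,0,0]}' 60; python3 -m jog '{"grip":[1,1,1,1,1,1,1,1,1,1],"travel":[[0,0,0],[0,0,0],[0,0,0],[0,0,0],[0,0,0],[0,0,0],[0,0,0],[0,0,0],[0,0,0],[0,0,0]],"yaw":[0,0,0,0,0,0,0,0,0,0]}' 60; python3 -c "
from h import *
to((100,1,430))
o=ctrl.observe();print(abs(o['joint_vel']).max())
cv2.imwrite('pics/s8.png',cv2.resize(ctrl.camera('scene')[40:260,190:410][:,:,::-1],None,fx=2.7,fy=2.7,interpolation=2))"
```

```text
time: 16.75
eef_pos: [0.6413, 0.1152, 0.4121]
ee_rot: [-3.13, -0.263, -0.001]
wrist_force: [-0.5, -0.3, -2.2]
opening: 0.0345
grasp_force: 60.1
time: 18.0
eef_pos: [0.6415, 0.1153, 0.4113]
ee_rot: [-3.13, -0.263, -0.0]
wrist_force: [-0.8, -0.7, -2.1]
opening: 0.0347
grasp_force: 60.1
t 18.0 pur [138.    0.6 411.3] F [-0.9 -0.6 -2.1] open 0.0347 grasp 60.1
yaw 0.0001 tilt [ 0.  0. -1.]
(100, 1, 430) [-38.   -0.4 -18.7]
0.001770582813596214
```

View pics/s8.png

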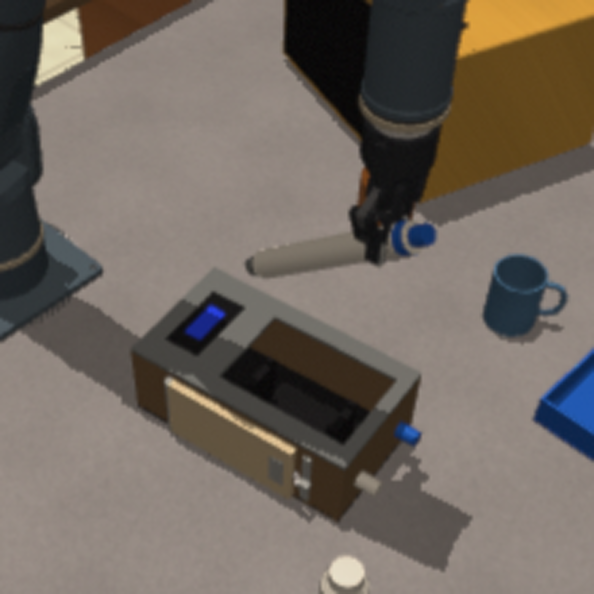

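The cartridge is held still, with its tail at (250,265) well above the purifier and the door shut. The tail is about 0.28 m above the counter and the centre is about 2 cm from the hatch, so I'm handing in.

```bash
python3 -c "
from rig import ctrl
print(ctrl.close_job())"
```

```text
the job is handed in; nothing more can be done
None
```

I shut the door onto its catch, drew the cartridge out blue end first, and handed the job in at 18 s with it held still at 60 N, its lower end roughly 15 cm above the purifier's top; the hand-in returned no verdict.

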